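# Show the throttle open for the photo

### The job

We are photographing this slide throttle body for a listing: stand its thin kit carton upright on one of its short ends on the bare end of the display board, beside the throttle body, with a broad face looking out over the board's long edge, and let go of it. Then pull the throttle's spring-return slide out by its lug until the scribed line on the slide is level with the end face of the throttle body, so that both throats are open, and keep holding it there: the program finishes while still holding the slide. Leave the other parts on the table where they are.

Things in the scene. Friction and masses are not known exactly. Their poses are not given: they have to be found in the camera images.
- kit_center (a point): Centre of the kit carton: a thin plain cardboard box 110 x 64 x 30 mm, about 0.2 kg, paper label on one broad face, lying flat on the table at the start. x runs along its 110 mm length, y along its 64 mm width, z along its 30 mm thickness (up at the start). The larger, squarer carton is not wanted.
- board_mid (a point): Middle of the top face of the plywood display board, fixed, 180 (x) by 450 mm (y), its top 12 mm above the table. x points across it away from the robot, y along it to its bare end, z up. The throttle body bolted on it covers y -100 to +90 mm, x -58 to +78 mm; its end housing (y +50 to +90) rises 52 mm above the board, its two air trumpets 88 mm.
- board_bare (a point): Middle of the bare end of the board, on its top face, 157 mm from board_mid along y; same axes as board_mid. The bare end is 180 mm (x) by 135 mm (y), with nothing on it.
- lug (a point): Grip point in the steel pull lug on the slide's outer end, 69 mm above the board. The lug is an upright plate 30 mm wide (x), 10 mm thick (y), rounded top 25 mm above this point; the flat slide plate under it is 30 mm below this point. Axes as board_mid; it is pulled out along -y. At rest its inner face is 55 mm clear of the throttle body's end face (52 mm tall).
- body_end (a point): Middle of the slot in the throttle body's end face where the slide comes out, 40 mm above the board. Axes as board_mid. The lug's centre is 60 mm from this face along -y at rest, 100 mm with the scribed line level with the face.
- slide (a joint): How far the slide is pulled out, m: 0 at rest (throats shut), 0.040 when the dark scribed line (4 mm wide; inside the body at rest) has its middle level with the body's end face and the slide's two holes stand under the trumpets, 0.055 at its end stop. A spring pulls it back, about 4 N at rest and 9 N at the line; let go, it snaps shut.
- piston: Bystander: aluminium piston, 77 mm across, 73 mm tall, standing. Origin at the centre of its underside.
- filter: Bystander: white screw-on oil filter, 72 mm across, 86 mm tall, standing. Origin at the centre of its underside.
- carton: Bystander: a plain cardboard box 86 x 86 x 60 mm, standing; not the kit carton. Origin at the centre of its underside.
- spanner: Bystander: steel spanner lying flat on the table.
- pulley: Bystander: dark steel belt pulley, 90 mm across, 34 mm tall, lying. Origin at the centre of its underside.
- plug: Bystander: spark plug, 71 mm long, lying.
- bowl: Bystander: chromed bowl, 120 mm across, 40 mm tall. Origin at the centre of its underside.
Things that resemble listed ones, but are neither listed nor needed, are in the scene too. What is shaped like the part that bears kit_center but blue, pink or turquoise is not meant.

How it is judged:
On the way, in this order (a step that is already met when the one before it is completed fails the run):
1. the kit carton stands upright on a short end on the bare end of the board, let go (angle between the x axis of kit_center and the z axis of board_bare, either way round below 0.07 rad and angle between the z axis of kit_center and the x axis of board_bare, either way round below 0.35 rad and z of kit_center in the frame of board_bare between 0.051 and 0.059 m and x of kit_center in the frame of board_bare between -0.075 and 0.075 m and y of kit_center in the frame of board_bare between -0.035 and 0.037 m and contact force between each of the arm, the fingers and kit below 0.05 N), for 0.3 s.
2. the slide is drawn out to its line by the lug and held, the carton still standing (all of step 1 and value of joint slide between 0.036 and 0.044 m and contact force between the fingers and slide above 3 N and contact force between kit and slide below 0.1 N), for 0.5 s.
At the end, for the whole second after the job is handed in: Fingers hold the slide (over 3 N), still, within 4 mm of its line; the kit carton stands untouched on a short end, within 4 deg of upright, centre within 75 mm across and 35 mm along of the bare end's middle, broad face within 20 deg of square; other parts moved under 30 mm (all of step 2 and velocity of joint slide between -0.01 and 0.01 m/s and distance of each of piston, filter, carton, spanner, pulley, plug, bowl from where it was at the start of the episode below 0.03 m); the arm keeps its last pose, push and grip.
It fails at once if another part on the table is knocked away (more than 30 mm) (distance of any of piston, filter, carton, spanner, pulley, plug, bowl from where it was at the start of the episode above 0.03 m).
It also fails if it takes over 61 s, if anything falls off the work surface, if the arm or the gripper's body presses on something with over 40 N, if the wrist force passes 120 N, or if a joint passes its speed limit or range.

### The arm

A 7-joint arm with a two-finger parallel gripper is mounted at the origin on the work surface. World frame = base frame: x ahead of the robot, y to its left, z up, the work surface at z = 0. Lengths are in m, angles in rad, forces in N, time in s.
With the tool pointing down it reaches from about 0.35 to 0.9 m from the base axis. Payload 7.2 kg.
Tool frame: the origin (TCP) lies at the very end of the fingers, on their centre line; the grasp point (between the pads) lies 19 mm behind it; z points along the fingers, x is the direction in which the jaws open and shut, and the axes are right-handed (so a half turn about z gives the same grasp; the last joint's range is limited). The gripper opens to 88 mm and grips with 3 to 60 N. Pads are 20 mm wide; open, the fingers measure 115 mm over their backs; the gripper's body (75 mm by 178 mm) begins 61 mm behind the grasp point.
Start: joints at [1.271, 0.411, -0.013, 1.596, 0.006, 1.134, -0.082], TCP at [0.144, -0.608, 0.223] pointing down, gripper open.
Joint ranges: [-2.95, 2.95], [-0.29, 1.99], [-1.47, 1.44], [0.14, 2.54], [-1.03, 4.17], [0.13, 1.85], [-2.86, 2.86]. Speed limits (rad/s): [2.39, 2.39, 3.01, 3.01, 3.14, 3.14, 3.14].

### API

Orientations are given as [roll, pitch, yaw] about the fixed x, y, z axes, in that order (R = Rz(yaw) Ry(pitch) Rx(roll)).
In Python, from cell import manip, cams, workorder gives the robot as it stands.
- The arm moves only by the shell command python3 -m handwheel 'ROWS' [FORCE]. ROWS is JSON, a list of rows, each a list of 5 numbers: the finger opening in m, from 0 to 0.0878, then the shift along the tool's x, y, z in m, then the turn about the tool's z in rad. In form: [[claw, dx, dy, dz, spin], ...]. A call has 1 to 8 rows; each row is the pose to reach, as a shift and turn from the pose commanded when the call began, along the tool's axes at that moment; what a row does not reach only later rows make up. A row lasts 1/8 s, in which the tool goes at most 62.5 mm and 10.7 degrees, less where a joint would pass 70% of its speed; a pose out of reach is approached as far as the arm can. A call with a gripper value outside its range is refused whole. The fingers move at their own pace and stop on an object; FORCE is the grip in N (left out, the last holds). Time passes only in rows, so rows that repeat a pose let the fingers close. It gives the time, the measured TCP pose, the force and the opening at its end, in the units of the state.
- manip.sense(): the state, without advancing time (a new reading comes with each control period).
- cams.capture(name): name is "scene" or "top" or "wrist"; returns the picture (400x640x3 uint8, blue, green, red); there is no depth.
- cams.camera_params(name): a dict with "mtx" (3x3 intrinsics, pixels), "R" (3x3) and "t" (3): a world point X has camera coordinates R X + t. Camera axes: x right, y down, z forward; pixel columns grow to the right and rows downward; lengths in m; the calibration is good to about 2 mm. A picture is of the moment at which its call begins: read the wrist's pose just before it. camera_params takes no time and is no camera call; for the wrist camera it gives the pose at the moment of the call.
- workorder.sign_off(): hands the job in, once; it reports no verdict.
The state is a dict: "time": time; "joint_positions": joint angles; "dq": joint speeds; "joint_torque": joint torques, N m; "tool_pos": TCP position; "orientation": TCP orientation; "force": force on the tool from outside, world axes, zero at the start; "wrist_torque": the same for the moment, N m; "grip_width": finger opening in m.
Only numpy, scipy, OpenCV 4.12 (cv2) and the standard library are available. Lean on these libraries where they do the work, as an engineer would, in place of code of your own. Each camera call takes 0.05 s, during which the arm holds its last target.

## Working session

There is one attempt and no reset: what is moved stays moved. The work goes in short steps, Python scripts to look and compute and a shell command to move; the robot and the scene stay as the last step left them, time stands still between calls to the robot, and variables do not carry over. Pictures are saved under pics/ and viewed, and the job is handed in when it is done.

```bash
mkdir -p pics; ls; python3 - <<'E'
from cell import manip,cams
import cv2
s=manip.sense()
for k,v in s.items(): print(k,v)
for n in("scene","top","wrist"):
    p=cams.camera_params(n); print(n,p)
    cv2.imwrite(f"pics/{n}0.png",cams.capture(n))
E
```

```text
pics
time 0.0
joint_positions [ 1.27080034  0.41190977 -0.01272038  1.59702134  0.00559734  1.13429492
 -0.08218685]
dq [ 4.02799224e-04 -7.51080278e-04 -8.37795309e-04 -7.81161605e-05
 -2.24186703e-04 -1.51717458e-03 -9.12984701e-05]
joint_torque [ 9.97272182e-04 -5.87947690e+01  6.42671026e-01 -2.91080189e+01
 -5.37277618e-02  1.80996757e-02  1.44100331e-04]
tool_pos [ 0.14342972 -0.60780953  0.22181217]
orientation [ 3.14148532e+00  1.59419656e-03 -1.33895622e+00]
force [-0.11265543  0.88206342  0.12965522]
wrist_torque [-0.01291626 -0.03406858 -0.01239249]
grip_width 0.08795709793737538
scene {'mtx': array([[467.04775319,   0.        , 315.75573701],
       [  0.        , 467.04775319, 199.65407742],
       [  0.        ,   0.        ,   1.        ]]), 'R': array([[-0.78008162,  0.62551552, -0.01424794],
       [ 0.50496417,  0.61596928, -0.6046429 ],
       [-0.36943722, -0.47886551, -0.79636924]]), 't': array([ 0.32237267, -0.19271694,  1.86817048])}
top {'mtx': array([[374.80408552,   0.        , 319.82401942],
       [  0.        , 374.80408552, 196.33334016],
       [  0.        ,   0.        ,   1.        ]]), 'R': array([[-0.01436271, -0.99988923,  0.00390476],
       [-0.99847913,  0.01413435, -0.05328829],
       [ 0.0532272 , -0.00466419, -0.99857154]]), 't': array([0.03566079, 0.4325327 , 1.11203058])}
wrist {'mtx': array([[304.4391763 ,   0.        , 318.2634899 ],
       [  0.        , 304.4391763 , 198.52287787],
       [  0.        ,   0.        ,   1.        ]]), 'R': array([[ 2.29749494e-01, -9.73249612e-01, -6.02218941e-04],
       [-9.29732908e-01, -2.19659628e-01,  2.95544188e-01],
       [-2.87770549e-01, -6.73412249e-02, -9.55328881e-01]]), 't': array([-0.62342096, -0.03626661,  0.39291863])}
```

View pics/top0.png

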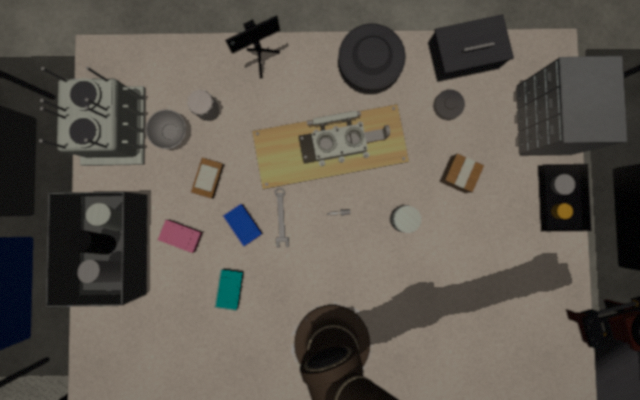

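View pics/scene0.png

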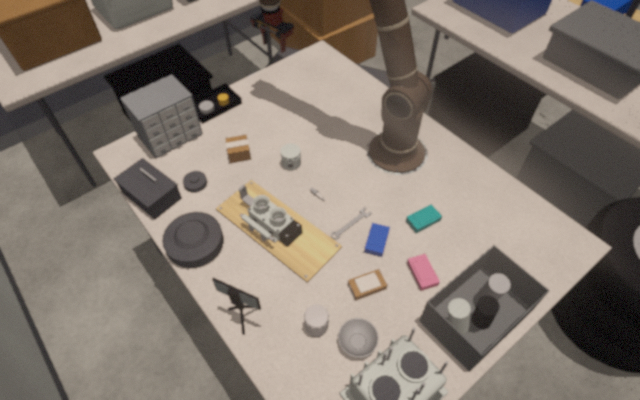

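View pics/wrist0.png

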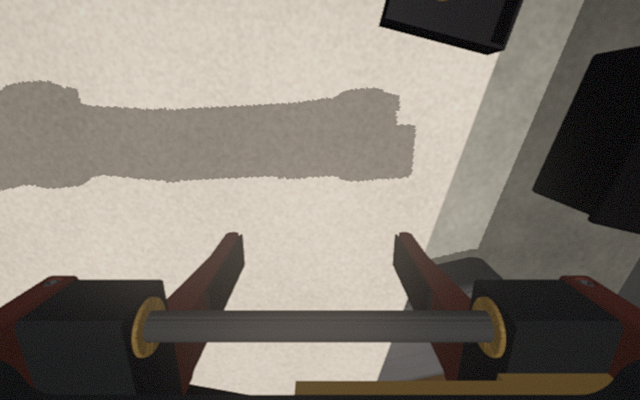

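The top view shows the board around (330,147), with its bare end at the left and the lug near (380,132). The kit carton, brown with a white label, is at (208,178). I'll zoom in to measure it.

```bash
python3 - <<'E'
import cv2
a=cv2.imread("pics/top0.png")
cv2.imwrite("pics/z1.png",cv2.resize(a[95:215,180:420],None,fx=3.3,fy=3.3,interpolation=cv2.INTER_CUBIC))
b=cv2.imread("pics/scene0.png")
cv2.imwrite("pics/z2.png",cv2.resize(b[170:310,210:400],None,fx=4,fy=4,interpolation=cv2.INTER_CUBIC))
E
```

```text
(no output)
```

View pics/z1.png

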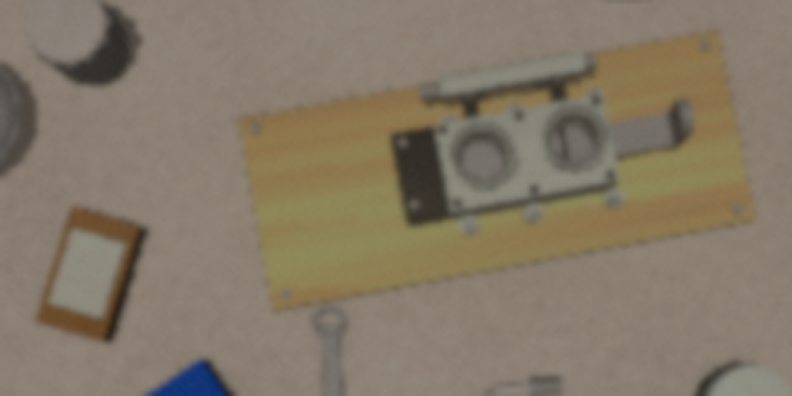

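View pics/z2.png

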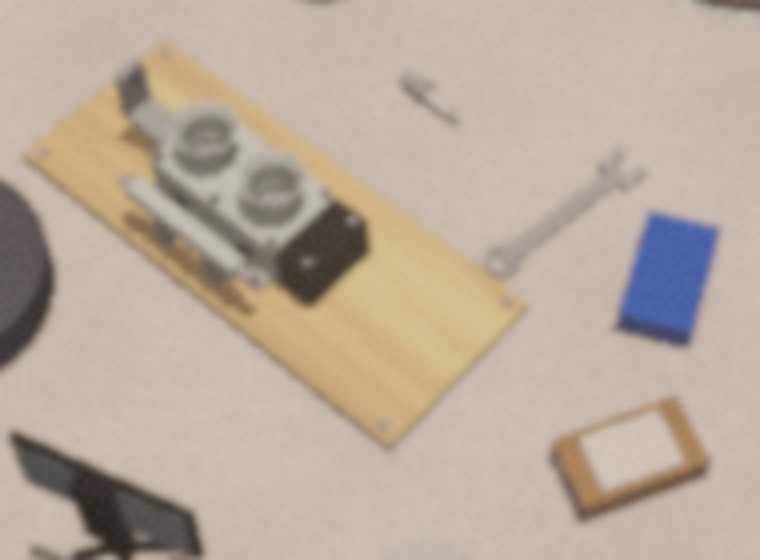

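```bash
cat > h.py <<'E'
import numpy as np
from cell import manip,cams
def bp(n,uv,z,P=None):
    p=P or cams.camera_params(n); R,t=p["R"],p["t"]
    d=R.T@np.linalg.inv(p["mtx"])@np.array([uv[0],uv[1],1.]); c=-R.T@t
    return c+d*(z-c[2])/d[2]
def proj(n,X,P=None):
    p=P or cams.camera_params(n); q=p["mtx"]@(p["R"]@np.array(X)+p["t"]); return q[:2]/q[2]
E
python3 - <<'E'
from h import *
z1=lambda u:((u[0]+.5)/3.3+180-.5,(u[1]+.5)/3.3+95-.5)
z2=lambda u:((u[0]+.5)/4+210-.5,(u[1]+.5)/4+170-.5)
def show(nm,n,f,pts,z):
    q=np.array([bp(n,f(p),z)[:2] for p in pts]); print(nm,n,"ctr",q.mean(0).round(4)); print(q.round(4).tolist())
    for i in range(4):
        d=q[(i+1)%4]-q[i]; print("  edge",np.linalg.norm(d).round(4),np.arctan2(d[1],d[0]).round(4))
show("kit","top",z1,[(75,207),(145,229),(107,340),(38,320)],.03)
show("board","top",z1,[(238,118),(718,30),(754,218),(275,310)],.012)
show("kit","scene",z2,[(553,445),(676,398),(708,462),(582,510)],.03)
show("board","scene",z2,[(168,40),(526,308),(388,447),(24,157)],.012)
E
```

```text
kit top ctr [0.492  0.3609]
[[0.5524, 0.3756], [0.5317, 0.3129], [0.4325, 0.3468], [0.4513, 0.4084]]
  edge 0.0661 -1.8899
  edge 0.1048 2.8119
  edge 0.0643 1.275
  edge 0.1063 -0.3132
board top ctr [ 0.5855 -0.004 ]
[[0.6354, 0.2323], [0.7114, -0.2097], [0.5367, -0.2382], [0.4586, 0.1995]]
  edge 0.4485 -1.4006
  edge 0.177 -2.9799
  edge 0.4447 1.7473
  edge 0.1798 0.1832
kit scene ctr [0.4963 0.3656]
[[0.539, 0.3215], [0.4339, 0.3525], [0.4537, 0.4102], [0.5585, 0.3781]]
  edge 0.1096 2.8544
  edge 0.061 1.2405
  edge 0.1096 -0.297
  edge 0.0599 -1.9017
board scene ctr [ 0.5876 -0.0021]
[[0.535, -0.2375], [0.4651, 0.2029], [0.637, 0.232], [0.7134, -0.2059]]
  edge 0.4459 1.7282
  edge 0.1744 0.1676
  edge 0.4445 -1.398
  edge 0.1812 -2.9664
```

```bash
cat >> h.py <<'E'
def shift(x,y,z,yaw=None):
    s=manip.sense(); p=s["tool_pos"]; w=s["orientation"][2]
    d=np.array([x,y,z])-p; c,n=np.cos(w),np.sin(w)
    tx=np.array([c,n]); ty=np.array([n,-c])
    sp=0 if yaw is None else -((yaw-w+np.pi)%(2*np.pi)-np.pi)
    print("t",s["time"],"pos",p.round(4),"rpy",np.round(s["orientation"],4),"F",np.round(s["force"],2),"w",round(s["grip_width"],4))
    print("shift",(d[:2]@tx).round(4),(d[:2]@ty).round(4),(-d[2]).round(4),"spin",round(sp,4), "q",np.round(s["joint_positions"],2))
E
python3 - <<'E'
from h import *
shift(.48,-.1,.24,1.26)
E
```

```text
t 0.15 pos [ 0.1435 -0.6079  0.222 ] rpy [ 3.1415e+00  1.2000e-03 -1.3390e+00] F [-0.61 -0.19  0.66] w 0.088
shift -0.417 -0.4442 -0.018 spin -2.599 q [ 1.27  0.41 -0.01  1.6   0.01  1.13 -0.08]
```

```bash
python3 -m handwheel '[[0.0878,-0.04,-0.045,-0.018,-0.18],[0.0878,-0.083,-0.09,-0.018,-0.36],[0.0878,-0.125,-0.133,-0.018,-0.54],[0.0878,-0.167,-0.178,-0.018,-0.72],[0.0878,-0.209,-0.222,-0.018,-0.9],[0.0878,-0.25,-0.266,-0.018,-1.08],[0.0878,-0.292,-0.311,-0.018,-1.26],[0.0878,-0.334,-0.355,-0.018,-1.44]]'; python3 - <<'E'
from h import *
shift(.5,.3,.24,1.26)
E
```

```text
time: 1.15
tool_pos: [0.4131, -0.2, 0.2408]
orientation: [3.141, -0.0, 0.107]
force: [0.6, -1.0, -0.4]
grip_width: 0.0878
t 1.15 pos [ 0.4131 -0.2     0.2408] rpy [ 3.141e+00 -3.000e-04  1.066e-01] F [ 0.56 -0.96 -0.39] w 0.0878
shift 0.1397 -0.4879 0.0008 spin -1.1534 q [ 0.82  0.15 -0.52  1.93  0.08  1.09  0.37]
```

```bash
python3 -m handwheel '[[0.0878,0.018,-0.061,0,-0.18],[0.0878,0.036,-0.121,0,-0.36],[0.0878,0.053,-0.182,0,-0.54],[0.0878,0.07,-0.243,0,-0.72],[0.0878,0.088,-0.304,0,-0.9],[0.0878,0.105,-0.365,0,-1.08],[0.0878,0.122,-0.426,0,-1.153],[0.0878,0.139,-0.486,0,-1.153]]'; python3 - <<'E'
from h import *
import cv2
shift(.53,.351,.1,1.26)
P=cams.camera_params("wrist")
a=cams.capture("wrist"); cv2.imwrite("pics/w1.png",a)
print(P)
for sx in(.055,-.055):
  for sy in(.032,-.032):
    c,s=np.cos(-.31),np.sin(-.31)
    print(proj("wrist",[.494+c*sx-s*sy,.363+s*sx+c*sy,.03],P).round(1))
E
```

```text
time: 2.15
tool_pos: [0.5011, 0.2919, 0.2402]
orientation: [-3.141, 0.0, 1.254]
force: [1.3, 0.3, 0.5]
grip_width: 0.0876
t 2.15 pos [0.5011 0.2919 0.2402] rpy [-3.1415e+00  5.0000e-04  1.2539e+00] F [1.31 0.29 0.52] w 0.0876
shift 0.0652 0.009 0.1402 spin -0.0061 q [ 0.04  0.46 -0.89  1.64  0.38  1.22  0.32]
{'mtx': array([[304.4391763 ,   0.        , 318.2634899 ],
       [  0.        , 304.4391763 , 198.52287787],
       [  0.        ,   0.        ,   1.        ]]), 'R': array([[ 0.31164863,  0.95019581, -0.00174569],
       [ 0.90840766, -0.29740295,  0.29384863],
       [ 0.27869456, -0.09316332, -0.95585037]]), 't': array([-0.43406033, -0.40933347,  0.29768089])}
[394.3 192.8]
[344.2 193.1]
[400.6 102.5]
[345.9 102.9]
```

View pics/w1.png

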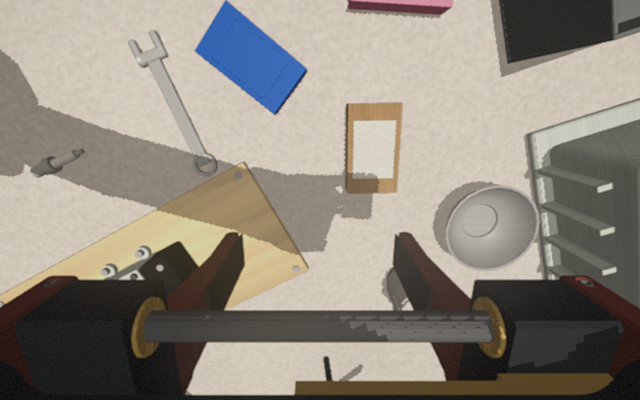

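```bash
python3 - <<'E'
from h import *
print(bp("top",(169,130),.03),bp("top",(204,105),.08))
for p in [(347,103),(403,102),(398,192),(346,192)]: print(bp("wrist",p,.03).round(4))
for p in [(243,163),(306,267)]: print(bp("wrist",p,.012).round(4))
E
python3 -m handwheel '[[0.0878,0.03,0.006,0.05,0],[0.0878,0.067,0.01,0.11,0],[0.0878,0.067,0.01,0.16,0],[0.0878,0.067,0.01,0.20,0],[0.0878,0.067,0.01,0.21,0],[0.0878,0.067,0.01,0.21,0]]' 8; python3 - <<'E'
from h import *
import cv2
shift(.532,.353,.004,1.26)
a=cams.capture("wrist"); cv2.imwrite("pics/w2.png",a)
E
```

```text
[0.63571617 0.47485968 0.03      ] [0.69447561 0.35590726 0.08      ]
[0.4297 0.3612 0.03  ]
[0.4486 0.4242 0.03  ]
[0.5539 0.3932 0.03  ]
[0.5336 0.3299 0.03  ]
[0.4605 0.2134 0.012 ]
[0.6295 0.2435 0.012 ]
time: 2.95
tool_pos: [0.5311, 0.3511, 0.031]
orientation: [-3.141, 0.0, 1.254]
force: [0.1, 0.4, 1.0]
grip_width: 0.0875
t 2.95 pos [0.5311 0.3511 0.031 ] rpy [-3.1413  0.      1.2539] F [0.06 0.37 1.03] w 0.0875
shift 0.0021 0.0002 0.027 spin -0.0061 q [-0.17  0.76 -0.73  1.69  0.61  0.93  0.11]
```

View pics/w2.png

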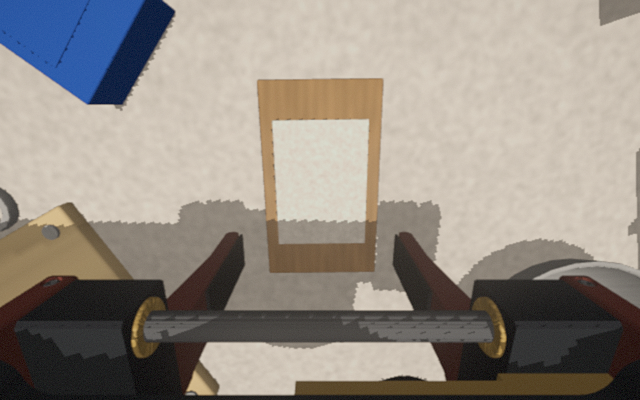

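```bash
python3 - <<'E'
from h import *
shift(.532,.353,.004,1.26)
print(proj("wrist",manip.sense()["tool_pos"]))
for p in [(258,80),(383,79),(375,271),(270,272)]: print(bp("wrist",p,.03).round(4))
E
```

```text
t 3.0 pos [0.5317 0.3516 0.0321] rpy [ 3.1408e+00 -1.4000e-03  1.2537e+00] F [ 1.26 -0.81  0.81] w 0.0881
shift 0.0015 -0.0001 0.0281 spin -0.0063 q [-0.17  0.76 -0.73  1.69  0.61  0.93  0.11]
[316.62347794 248.48363752]
[0.4336 0.3525 0.03  ]
[0.453 0.413 0.03 ]
[0.5584 0.3806 0.03  ]
[0.5389 0.3189 0.03  ]
```

```bash
python3 -m handwheel '[[0.0878,0.001,0.0,0.015,-0.02],[0.0878,0.001,0.0,0.027,-0.02],[0.0878,0.001,0.0,0.027,-0.02],[0.06,0.001,0,0.027,-0.02],[0.06,0.001,0,0.027,-0.02],[0.05,0.001,0,0.027,-0.02],[0.05,0.001,0,0.027,-0.02]]' 8
```

```text
time: 3.88
tool_pos: [0.5316, 0.3522, 0.004]
orientation: [3.141, -0.001, 1.274]
force: [-0.4, -0.2, 1.5]
grip_width: 0.0638
```

```bash
python3 -m handwheel '[[0.05,0,0,-0.02,0],[0.05,0,0,-0.05,0],[0.05,0,0,-0.09,0],[0.05,0,0,-0.13,0],[0.05,0,0,-0.16,0],[0.05,0,0,-0.16,0]]' 8; python3 - <<'E'
from h import *
import cv2
shift(.56,.152,.2,1.737)
a=cams.capture("wrist"); cv2.imwrite("pics/w3.png",a)
a=cams.capture("scene"); cv2.imwrite("pics/s3.png",cv2.resize(a[170:330,250:450],None,fx=3,fy=3))
E
```

```text
time: 4.62
tool_pos: [0.5321, 0.3529, 0.1668]
orientation: [3.138, -0.003, 1.274]
force: [-0.4, 0.0, -3.2]
grip_width: 0.0638
t 4.625 pos [0.5321 0.3529 0.1668] rpy [ 3.1385 -0.0034  1.274 ] F [-0.36  0.04 -3.2 ] w 0.0638
shift -0.184 0.0854 -0.0332 spin -0.463 q [-0.11  0.62 -0.83  1.59  0.49  1.15  0.22]
```

View pics/w3.png

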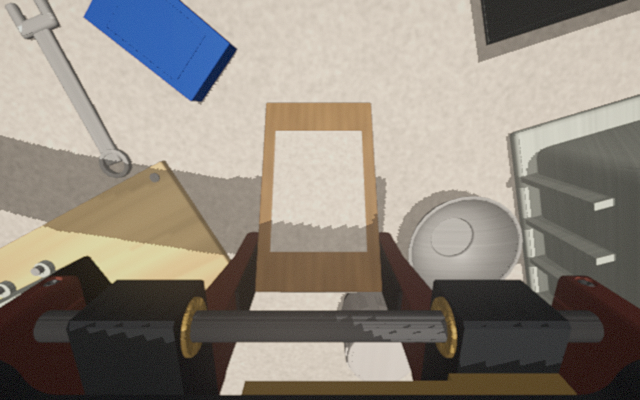

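View pics/s3.png

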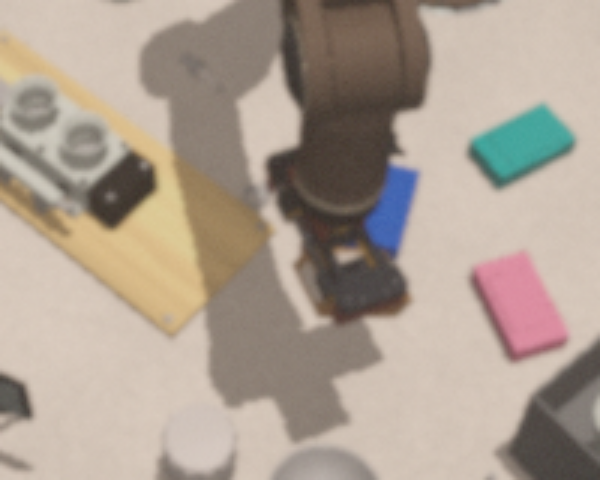

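```bash
python3 -m handwheel '[[0.05,0,0,0,0],[0.05,0,0,0.0,0],[0.05,0,0,0,0],[0.05,0,0,0,0]]' 5; python3 - <<'E'
from h import *
import cv2
print(manip.sense()["force"],manip.sense()["wrist_torque"])
a=cams.capture("wrist"); cv2.imwrite("pics/w4.png",a)
E
```

```text
time: 5.22
tool_pos: [0.5312, 0.352, 0.1633]
orientation: [-3.141, 0.0, 1.274]
force: [-0.2, 1.1, -3.3]
grip_width: 0.0639
[-0.15682535  1.10254311 -3.28375011] [-0.00247159 -0.16856513 -0.03510633]
```

View pics/w4.png

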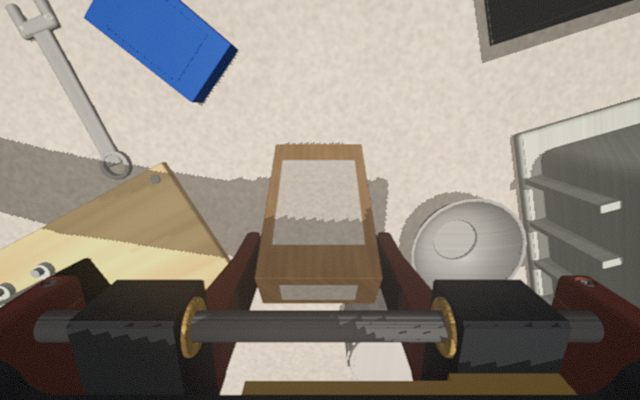

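```bash
python3 -m handwheel '[[0.05,0,0,0,0],[0.05,0,0,0.0,0],[0.05,0,0,0,0],[0.05,0,0,0,0]]' 4; python3 - <<'E'
from h import *
import cv2
print(manip.sense()["force"],manip.sense()["wrist_torque"])
a=cams.capture("wrist"); cv2.imwrite("pics/w5.png",a)
E
```

```text
time: 5.78
tool_pos: [0.5314, 0.352, 0.1637]
orientation: [3.142, -0.0, 1.274]
force: [-0.1, -0.4, -2.5]
grip_width: 0.0643
[-0.07023208 -0.44953401 -2.45824861] [ 0.04522158 -0.18046201 -0.00679432]
```

View pics/w5.png

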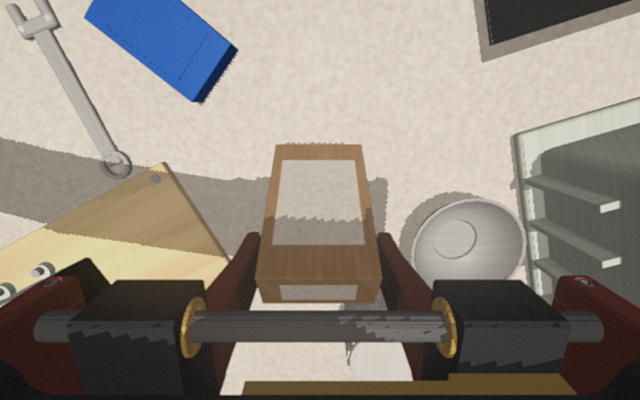

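```bash
python3 -m handwheel '[[0.05,0,0,0,0],[0.05,0,0,0.0,0],[0.05,0,0,0,0],[0.05,0,0,0,0]]' 3; python3 - <<'E'
from h import *
import cv2
print(manip.sense()["force"],manip.sense()["wrist_torque"])
a=cams.capture("wrist"); cv2.imwrite("pics/w6.png",a)
E
```

```text
time: 6.32
tool_pos: [0.5313, 0.352, 0.1636]
orientation: [-3.142, 0.0, 1.274]
force: [0.3, 0.1, -3.2]
grip_width: 0.0637
[ 0.29238115  0.11947013 -3.15382769] [ 0.01185359 -0.14152921  0.00023813]
```

View pics/w6.png

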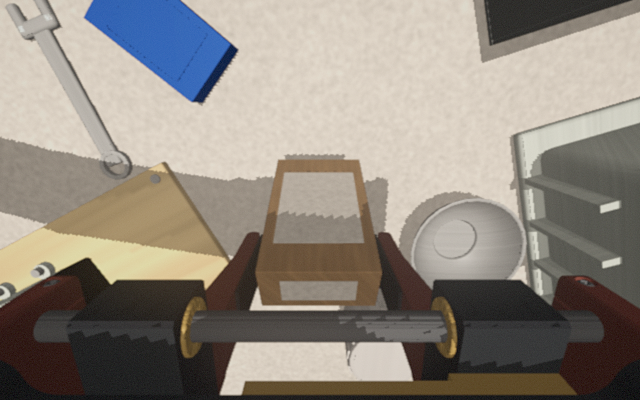

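```bash
python3 -m handwheel '[[0.05,0,0,-0.05,0],[0.05,0,0,-0.05,0],[0.05,0,0,-0.03,0],[0.05,0,0,-0.01,0],[0.05,0,0,-0.06,0],[0.05,0,0,-0.06,0]]' 3; python3 - <<'E'
from h import *
import cv2
print(manip.sense()["force"],manip.sense()["wrist_torque"])
a=cams.capture("wrist"); cv2.imwrite("pics/w7.png",a)
E
```

```text
time: 7.12
tool_pos: [0.5319, 0.3532, 0.2246]
orientation: [3.141, -0.003, 1.274]
force: [-0.6, 0.9, -0.2]
grip_width: 0.0504
[-0.6042389   0.86528252 -0.21581078] [ 0.11035473 -0.17745632  0.03199596]
```

View pics/w7.png

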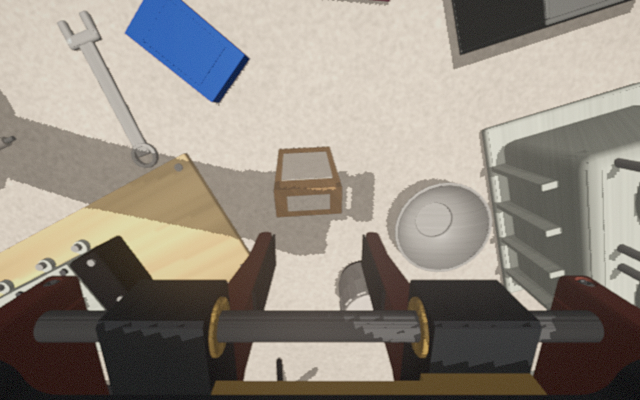

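The up-jerk made it slip out, and this frame caught it in mid-fall. I'll let it settle and look again.

```bash
python3 -m handwheel '[[0.0878,0,0,-0.02,0],[0.0878,0,0,-0.03,0],[0.0878,0,0,-0.03,0],[0.0878,0,0,-0.03,0]]' 8; python3 - <<'E'
from h import *
import cv2
shift(.532,.353,.25,1.26)
P=cams.camera_params("wrist")
a=cams.capture("wrist"); cv2.imwrite("pics/w8.png",a)
np.savez("P8.npz",**P)
E
```

```text
time: 7.68
tool_pos: [0.5313, 0.3518, 0.2533]
orientation: [-3.142, 0.0, 1.274]
force: [0.2, 0.5, 0.1]
grip_width: 0.0858
t 7.675 pos [0.5313 0.3518 0.2533] rpy [-3.1415e+00  4.0000e-04  1.2740e+00] F [0.18 0.55 0.08] w 0.0858
shift 0.0014 0.0003 0.0033 spin 0.014 q [-0.09  0.55 -0.86  1.48  0.42  1.3   0.28]
```

View pics/w8.png

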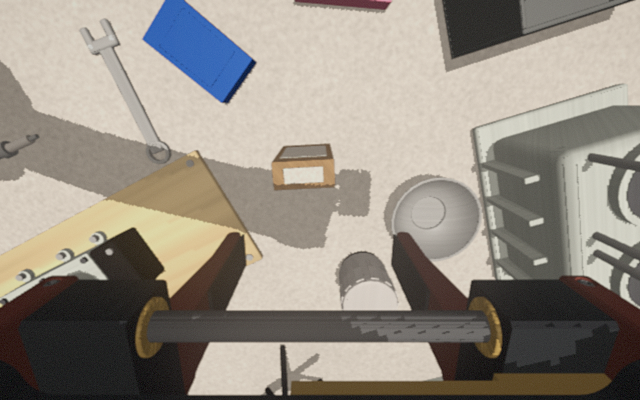

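The kit seems to have landed standing on its short end: its end face is at (303,175) and the label face is foreshortened above it. I'll check this in another frame against a projected box model.

```bash
python3 - <<'E'
from h import *
import cv2
P=cams.camera_params("wrist")
a=cams.capture("wrist")
crop=a[110:230,230:370]
cv2.imwrite("pics/w9.png",cv2.resize(crop,None,fx=5,fy=5,interpolation=cv2.INTER_CUBIC))
b=cams.capture("scene"); cv2.imwrite("pics/s9.png",cv2.resize(b[200:330,280:430],None,fx=5,fy=4.5))
for uv in [(272,163),(333,160),(335,186),(274,187)]: print(bp("wrist",uv,.11,P).round(4))
E
```

```text
[0.4939 0.3146 0.11  ]
[0.5091 0.3748 0.11  ]
[0.5359 0.3692 0.11  ]
[0.5184 0.3081 0.11  ]
```

View pics/w9.png

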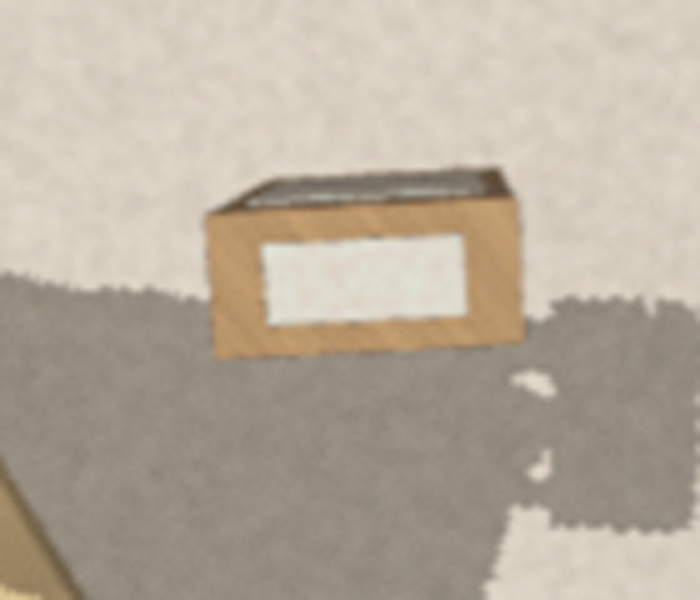

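View pics/s9.png

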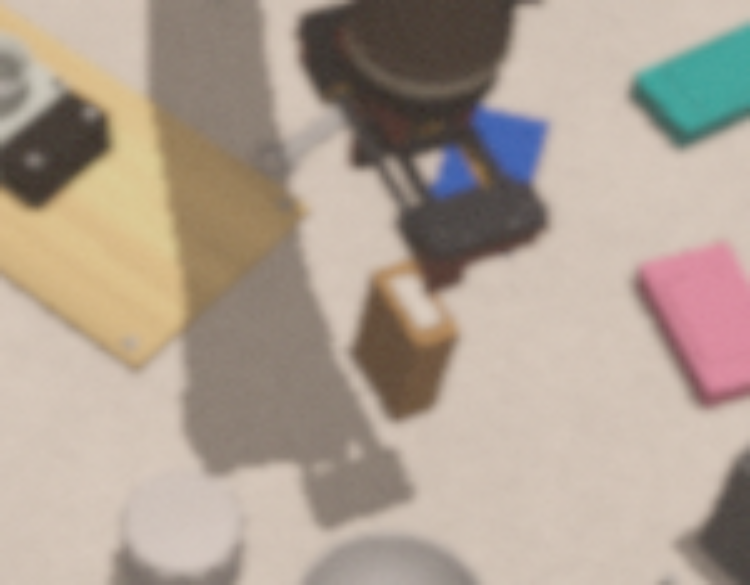

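It is standing upright: in the wrist view the top end face spans (271,153) to (335,181), and the scene view agrees. I'll measure it and regrasp from above.

```bash
python3 - <<'E'
from h import *
q=np.array([bp("wrist",uv,.11)[:2] for uv in [(271.4,152.6),(334,149.4),(334.6,178.6),(273,181.4)]])
print(q.round(4)); c=q.mean(0)
for i in range(4):
    d=q[(i+1)%4]-q[i]; print(np.linalg.norm(d).round(4),np.arctan2(d[1],d[0]).round(3))
d=q[1]-q[0]+q[2]-q[3]; yaw=np.arctan2(d[1],d[0]); print(c,yaw)
shift(c[0],c[1],.07,yaw)
E
```

```text
[[0.4837 0.3176]
 [0.4991 0.3788]
 [0.5282 0.3711]
 [0.5124 0.3091]]
0.0632 1.325
0.0301 -0.261
0.0639 -1.821
0.0299 2.855
[0.50582306 0.34415317] 1.3231153987408146
t 7.825 pos [0.5312 0.3517 0.2531] rpy [-3.1412e+00  6.0000e-04  1.2740e+00] F [ 0.49 -1.04  0.59] w 0.0878
shift -0.0147 -0.0221 0.1831 spin -0.0491 q [-0.09  0.55 -0.86  1.48  0.42  1.31  0.28]
```

```bash
python3 -m handwheel '[[0.0878,-0.015,-0.022,0.0,-0.05],[0.0878,-0.015,-0.022,0.05,-0.05],[0.0878,-0.015,-0.022,0.10,-0.05],[0.0878,-0.015,-0.022,0.15,-0.05],[0.0878,-0.015,-0.022,0.18,-0.05],[0.0878,-0.015,-0.022,0.18,-0.05],[0.05,-0.015,-0.022,0.18,-0.05],[0.05,-0.015,-0.022,0.18,-0.05]]' 20;python3 -m handwheel '[[0.05,0,0,0,0],[0.05,0,0,0,0],[0.05,0,0,-0.03,0],[0.05,0,0,-0.06,0],[0.05,0,0,-0.06,0],[0.05,0,0,-0.06,0]]'; python3 - <<'E'
from h import *
import cv2
shift(.56,.152,.135,1.737)
a=cams.capture("wrist"); cv2.imwrite("pics/w10.png",a)
E
```

```text
time: 8.82
tool_pos: [0.5067, 0.3448, 0.0754]
orientation: [3.14, -0.002, 1.324]
force: [0.4, 0.1, -0.3]
grip_width: 0.0712
time: 9.57
tool_pos: [0.5057, 0.3433, 0.1325]
orientation: [-3.141, 0.001, 1.324]
force: [-0.6, -0.6, -2.7]
grip_width: 0.0642
t 9.575 pos [0.5057 0.3433 0.1325] rpy [-3.1412e+00  1.3000e-03  1.3238e+00] F [-0.62 -0.59 -2.74] w 0.0642
shift -0.1722 0.0995 -0.0025 spin -0.4132 q [-0.1   0.62 -0.83  1.69  0.51  1.07  0.23]
```

View pics/w10.png

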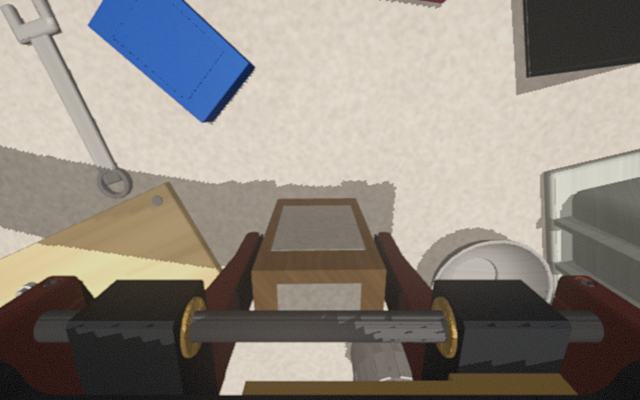

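```bash
python3 - <<'E'
from h import *
s=manip.sense(); p=s["tool_pos"]; w=s["orientation"][2]
tx=np.array([np.cos(w),np.sin(w),0]); ty=np.array([np.sin(w),-np.cos(w),0])
for z in (.0346,-.0754):
  for a in(-.032,.032):
    for b in (-.015,.015): print(z,a,b,proj("wrist",p+a*tx+b*ty+[0,0,z]).round(1))
E
```

```text
0.0346 -0.032 -0.015 [247.9 252.5]
0.0346 -0.032 0.015 [251.9 306.8]
0.0346 0.032 -0.015 [384.1 252.6]
0.0346 0.032 0.015 [380.3 307.1]
-0.0754 -0.032 -0.015 [278.1 190.1]
-0.0754 -0.032 0.015 [279.5 224.4]
-0.0754 0.032 -0.015 [356.6 190.2]
-0.0754 0.032 0.015 [355.3 224.4]
```

```bash
python3 -m handwheel '[[0.05,-0.04,0.025,0,-0.1],[0.05,-0.085,0.05,0,-0.2],[0.05,-0.13,0.075,0,-0.3],[0.05,-0.165,0.095,0,-0.4],[0.05,-0.17,0.099,0,-0.416],[0.05,-0.17,0.099,0.02,-0.416],[0.05,-0.17,0.099,0.035,-0.416],[0.05,-0.17,0.099,0.035,-0.416]]'; python3 - <<'E'
from h import *
import cv2
shift(.56,.152,.0865,1.741)
a=cams.capture("wrist"); cv2.imwrite("pics/w11.png",a)
a=cams.capture("scene"); cv2.imwrite("pics/s11.png",cv2.resize(a[150:330,200:400],None,fx=4,fy=3.3))
E
```

```text
time: 10.62
tool_pos: [0.5587, 0.1561, 0.0966]
orientation: [-3.138, -0.0, 1.742]
force: [-0.4, -0.0, -3.0]
grip_width: 0.0638
t 10.625 pos [0.5587 0.1561 0.0966] rpy [-3.1382e+00 -2.0000e-04  1.7423e+00] F [-0.36 -0.03 -3.04] w 0.0638
shift -0.0042 0.0006 0.0101 spin 0.0013 q [ 0.29  0.65 -0.91  1.79  0.6   1.01  0.88]
```

View pics/w11.png

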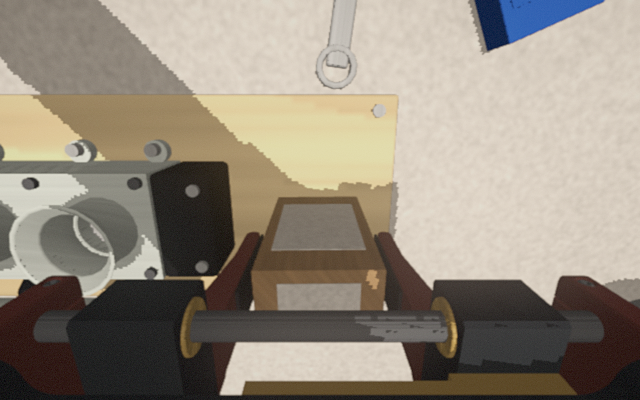

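View pics/s11.png

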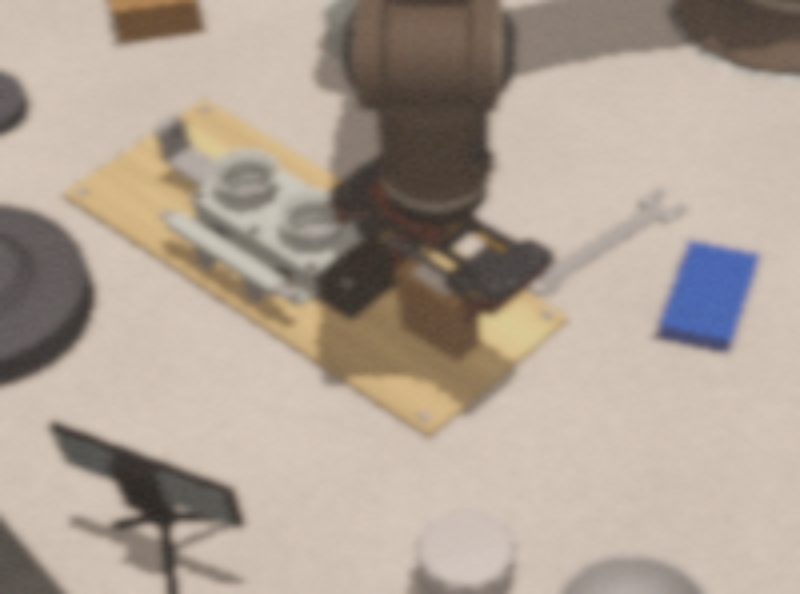

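```bash
python3 -m handwheel '[[0.05,0,0,0.005,0],[0.05,0,0,0.008,0],[0.05,0,0,0.008,0]]'; python3 -m handwheel '[[0.05,0,0,0.002,0],[0.05,0,0,0.003,0],[0.05,0,0,0.003,0]]'
```

```text
time: 11.1
tool_pos: [0.5603, 0.1549, 0.0905]
orientation: [-3.141, 0.0, 1.74]
force: [-1.3, 0.1, -3.6]
grip_width: 0.0642
time: 11.48
tool_pos: [0.5604, 0.1549, 0.0876]
orientation: [-3.141, 0.0, 1.74]
force: [0.2, -0.5, -4.2]
grip_width: 0.0638
```

```bash
python3 -m handwheel '[[0.05,0,0,0.001,0],[0.05,0,0,0.002,0],[0.05,0,0,0.002,0]]'; python3 -m handwheel '[[0.05,0,0,0.001,0],[0.05,0,0,0.002,0],[0.05,0,0,0.002,0]]'
```

```text
time: 11.85
tool_pos: [0.5609, 0.1548, 0.0869]
orientation: [3.14, 0.001, 1.74]
force: [-2.2, -1.9, 7.9]
grip_width: 0.0638
time: 12.22
tool_pos: [0.5616, 0.1546, 0.0866]
orientation: [3.139, 0.003, 1.74]
force: [-5.9, -6.9, 22.7]
grip_width: 0.0641
```

```bash
python3 -m handwheel '[[0.05,0,0,-0.002,0],[0.05,0,0,-0.0025,0],[0.068,0,0,-0.0025,0],[0.08,0,0,-0.0025,0],[0.0878,0,0,-0.0025,0],[0.0878,0,0,-0.0025,0],[0.0878,0,0,-0.0025,0]]';  python3 - <<'E'
from h import *
import cv2
shift(.56,.152,.2,1.741)
a=cams.capture("wrist"); cv2.imwrite("pics/w12.png",a)
E
```

```text
time: 13.1
tool_pos: [0.5604, 0.1551, 0.0861]
orientation: [-3.141, -0.0, 1.74]
force: [0.1, 0.4, 0.0]
grip_width: 0.0877
t 13.1 pos [0.5604 0.1551 0.0861] rpy [-3.1415e+00 -1.0000e-04  1.7401e+00] F [0.09 0.44 0.03] w 0.0877
shift -0.003 -0.0009 -0.1139 spin -0.0009 q [ 0.28  0.67 -0.9   1.8   0.62  0.99  0.87]
```

View pics/w12.png

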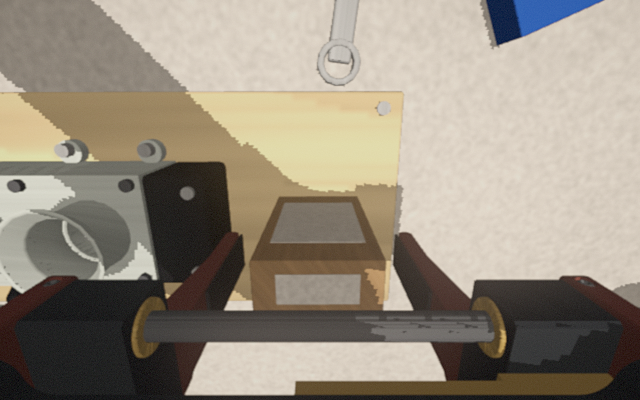

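```bash
python3 -m handwheel '[[0.0878,0,0,-0.03,0],[0.0878,0,0,-0.07,0],[0.0878,0,0,-0.11,0],[0.0878,0,0,-0.15,0],[0.0878,0,0,-0.15,0]]';  python3 - <<'E'
from h import *
import cv2
print(bp("top",(386.5,128),.1))
shift(.615,-.165,.236,1.741)
a=cams.capture("wrist"); cv2.imwrite("pics/w13.png",a)
a=cams.capture("scene"); cv2.imwrite("pics/s13.png",cv2.resize(a[150:330,200:400],None,fx=4,fy=3.3))
E
```

```text
time: 13.78
tool_pos: [0.5616, 0.156, 0.2392]
orientation: [3.136, -0.0, 1.74]
force: [-0.6, 0.3, -0.3]
grip_width: 0.0878
[ 0.61655145 -0.15885269  0.1       ]
t 13.775 pos [0.5616 0.156  0.2392] rpy [ 3.1364e+00 -3.0000e-04  1.7400e+00] F [-0.57  0.26 -0.35] w 0.0878
shift -0.3254 -0.0015 0.0032 spin -0.001 q [ 0.36  0.51 -1.01  1.64  0.46  1.24  1.  ]
```

View pics/w13.png

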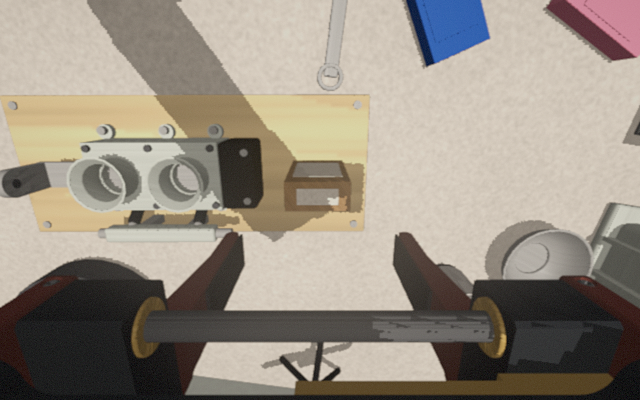

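View pics/s13.png

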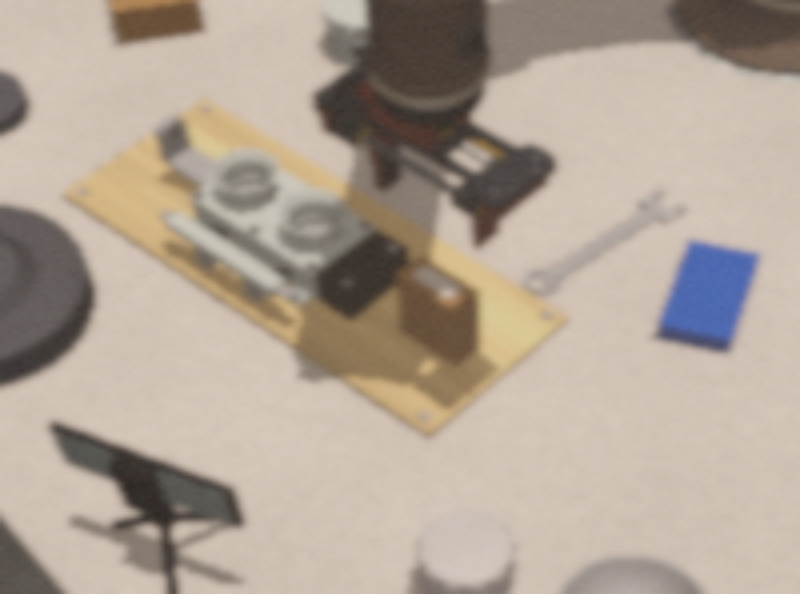

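```bash
python3 -m handwheel '[[0.05,-0.05,0,0,0],[0.05,-0.1,0,0,0],[0.05,-0.15,0,0,0],[0.05,-0.2,0,0,0],[0.05,-0.25,0,0,0],[0.05,-0.3,0,0,0],[0.05,-0.322,0,0,0],[0.05,-0.322,0,0,0]]' 30;  python3 - <<'E'
from h import *
import cv2
shift(.6165,-.16,.12,1.741)
P=cams.camera_params("wrist");np.savez("P14.npz",**P)
a=cams.capture("wrist"); cv2.imwrite("pics/w14.png",a)
E
```

```text
time: 14.88
tool_pos: [0.6141, -0.1633, 0.2346]
orientation: [-3.14, -0.001, 1.738]
force: [-0.2, 0.5, 0.2]
grip_width: 0.0498
t 14.875 pos [ 0.6141 -0.1633  0.2346] rpy [-3.1398e+00 -1.3000e-03  1.7378e+00] F [-0.19  0.46  0.16] w 0.0498
shift 0.0029 0.0029 0.1146 spin -0.0032 q [ 0.8   0.6  -0.96  1.51  0.5   1.3   1.53]
```

View pics/w14.png

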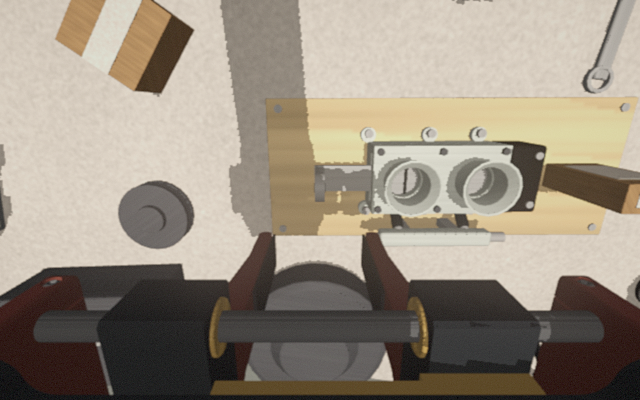

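```bash
python3 - <<'E'
from h import *
import cv2
a=cv2.imread("pics/w14.png"); cv2.imwrite("pics/z14.png",cv2.resize(a[130:240,260:420],None,fx=5,fy=5,interpolation=cv2.INTER_CUBIC))
P=dict(np.load("P14.npz"))
L=bp("wrist",(320,184),.1,P); print(L, bp("wrist",(320,184),.1))
shift(L[0],L[1],.12,1.741)
E
```

```text
[ 0.60889798 -0.16134191  0.1       ] [ 0.60926419 -0.15898648  0.1       ]
t 14.925 pos [ 0.6142 -0.1611  0.2352] rpy [-3.1406e+00 -1.8000e-03  1.7405e+00] F [-0.37  0.87  0.57] w 0.0499
shift 0.0006 -0.0053 0.1152 spin -0.0005 q [ 0.8   0.6  -0.96  1.51  0.5   1.3   1.53]
```

View pics/z14.png

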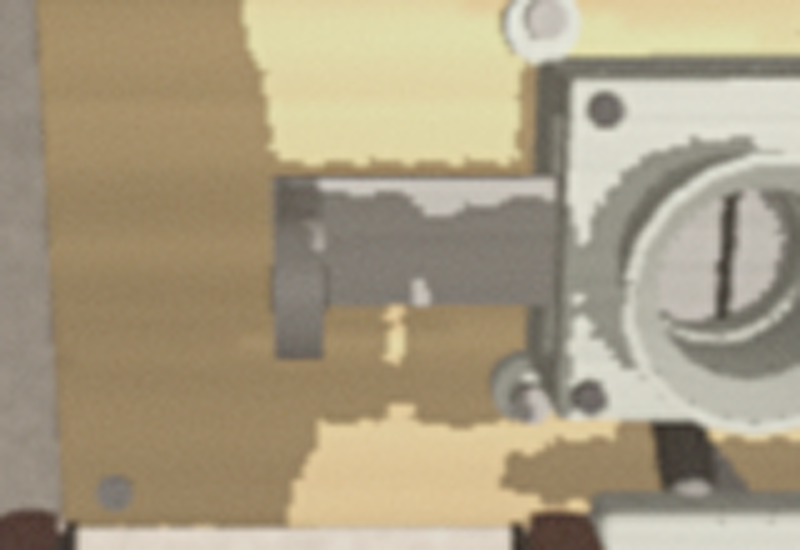

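```bash
python3 - <<'E'
from h import *
B=np.array([.5865,-.003]);ang=1.741
ey=np.array([np.cos(ang),np.sin(ang)]);ex=np.array([ey[1],-ey[0]])
def loc(uv,z): 
    X=bp("wrist",uv,z)[:2]; return X.round(4),((X-B)@ex).round(4),((X-B)@ey).round(4)
print("near",loc((319.5,165.6),.051)); print("far",loc((319.5,201.6),.092)); 
print("apex",loc((319.5,190),.106))
print("face",loc((371,183),.064), "boardcorner", loc((268,98),.012),loc((271,235),.012))
s=manip.sense();X=s["tool_pos"][:2];print(s["tool_pos"],(X-B)@ex,(X-B)@ey)
for dx in (-.015,0,.015):
  for z in (.051,.081,.106):
    X=B+ey*-.16+ex*(.0+dx); print(dx,z,proj("wrist",[X[0],X[1],z]).round(1))
E
```

```text
near (array([ 0.6   , -0.1609]), np.float64(-0.0135), np.float64(-0.1579))
far (array([ 0.6303, -0.1558]), np.float64(0.0172), np.float64(-0.158))
apex (array([ 0.6139, -0.1587]), np.float64(0.0007), np.float64(-0.1581))
face (array([ 0.6073, -0.1004]), np.float64(0.004), np.float64(-0.0995)) boardcorner (array([ 0.5364, -0.2348]), np.float64(-0.0887), np.float64(-0.2199)) (array([ 0.7141, -0.2089]), np.float64(0.0909), np.float64(-0.2245))
[ 0.61422098 -0.16108449  0.2352489 ] 0.0005435861721417821 -0.16049567801135642
-0.015 0.051 [317.7 164.3]
-0.015 0.081 [317.6 169.5]
-0.015 0.106 [317.6 174.6]
0 0.051 [317.7 177. ]
0 0.081 [317.6 183.2]
0 0.106 [317.6 189.4]
0.015 0.051 [317.7 189.3]
0.015 0.081 [317.7 196.6]
0.015 0.106 [317.6 203.7]
```

```bash
python3 -m handwheel '[[0.05,0.002,0,0.05,0],[0.05,0.002,0,0.1,0],[0.05,0.002,0,0.14,0],[0.05,0.002,0,0.165,0],[0.05,0.002,0,0.172,0],[0.05,0.002,0,0.172,0]]' 30;  python3 - <<'E'
from h import *
import cv2
shift(.6165,-.16,.062,1.741)
a=cams.capture("wrist"); cv2.imwrite("pics/w15.png",a)
a=cams.capture("scene"); cv2.imwrite("pics/s15.png",cv2.resize(a[150:330,200:400],None,fx=4,fy=3.3))
E
```

```text
time: 15.68
tool_pos: [0.6146, -0.1587, 0.0647]
orientation: [3.141, -0.001, 1.742]
force: [0.7, 0.3, 0.1]
grip_width: 0.0503
t 15.675 pos [ 0.6146 -0.1587  0.0647] rpy [ 3.1411e+00 -5.0000e-04  1.7421e+00] F [0.71 0.26 0.07] w 0.0503
shift -0.0017 0.0017 0.0027 spin 0.0011 q [ 0.74  0.76 -0.85  1.67  0.65  1.02  1.41]
```

View pics/w15.png

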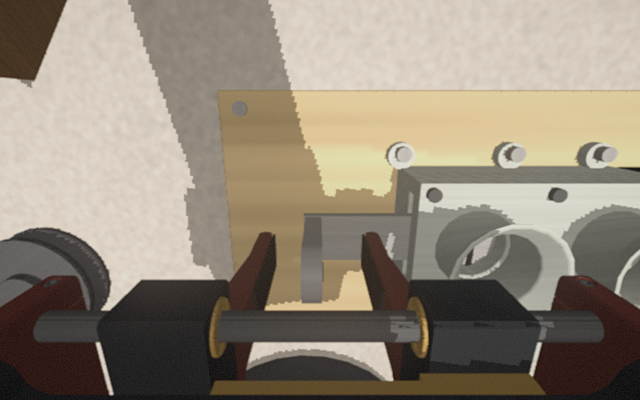

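View pics/s15.png

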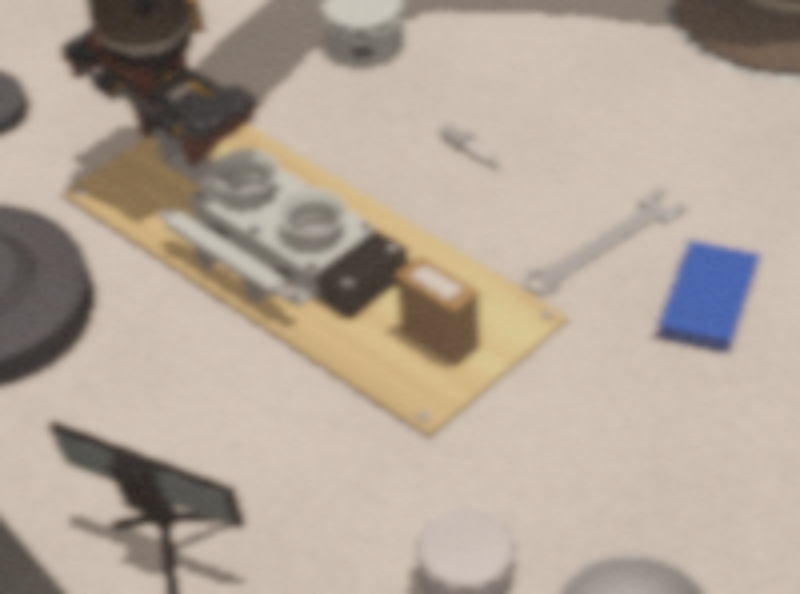

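The lug at (312,258) is between the fingers, and the kit carton still stands. I'll close on the lug.

```bash
python3 -m handwheel '[[0.02,0,0,0,0],[0.0,0,0,0,0],[0,0,0,0,0],[0,0,0,0,0],[0,0,0,0,0]]' 40;  python3 - <<'E'
from h import *
import cv2
shift(.6165,-.16,.062,1.741)
a=cams.capture("wrist"); cv2.imwrite("pics/w16.png",a)
E
```

```text
time: 16.4
tool_pos: [0.6146, -0.162, 0.0642]
orientation: [3.141, 0.002, 1.739]
force: [1.6, -5.3, 0.8]
grip_width: 0.01
t 16.4 pos [ 0.6146 -0.162   0.0642] rpy [3.1413e+00 1.8000e-03 1.7390e+00] F [ 1.59 -5.28  0.75] w 0.01
shift 0.0017 0.0022 0.0022 spin -0.002 q [ 0.74  0.76 -0.85  1.67  0.66  1.02  1.41]
```

View pics/w16.png

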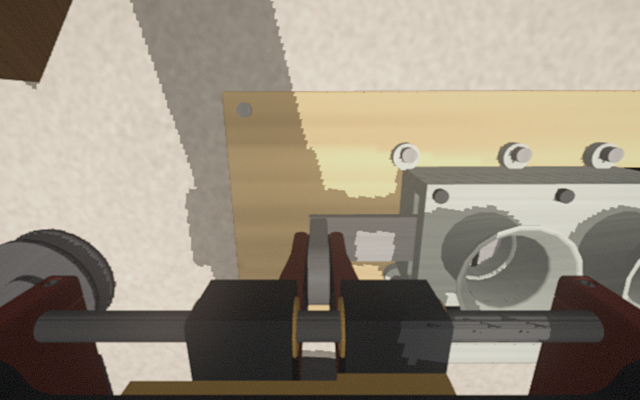

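```bash
python3 -m handwheel '[[0,-0.008,0,0,0],[0,-0.016,0,0,0],[0,-0.024,0,0,0],[0,-0.032,0,0,0],[0,-0.038,0,0,0],[0,-0.043,0,0,0],[0,-0.043,0,0,0],[0,-0.043,0,0,0]]' 40;  python3 - <<'E'
from h import *
import cv2
s=manip.sense();ey=np.array([np.cos(1.741),np.sin(1.741)])
print((s["tool_pos"][:2]-[.6146,-.162])@ey, s["force"], s["grip_width"])
a=cams.capture("wrist"); cv2.imwrite("pics/w17.png",a)
a=a[180:320,260:440]; cv2.imwrite("pics/z17.png",cv2.resize(a,None,fx=4.2,fy=4.2,interpolation=cv2.INTER_CUBIC))
E
```

```text
time: 17.45
tool_pos: [0.621, -0.1996, 0.0642]
orientation: [-3.141, -0.004, 1.743]
force: [-2.9, 7.5, 3.5]
grip_width: 0.0099
-0.038130948166879085 [-2.92164805  7.46952592  3.52889799] 0.009942775217299608
```

View pics/w17.png

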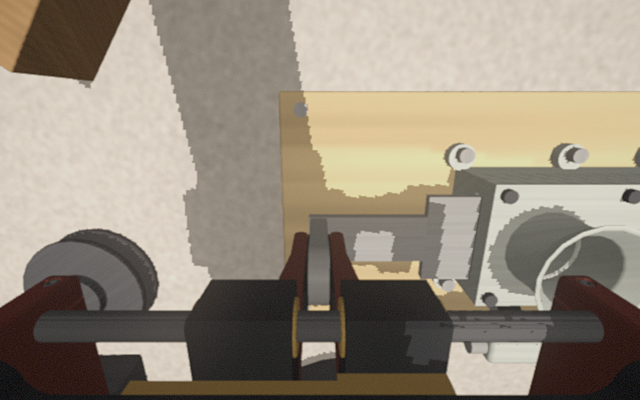

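View pics/z17.png

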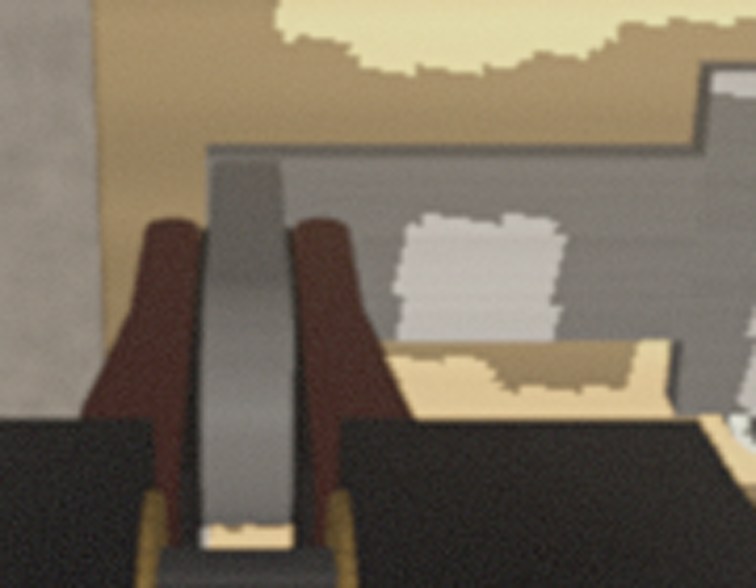

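```bash
python3 -m handwheel '[[0,-0.001,0,0,0],[0,-0.002,0,0,0],[0,-0.002,0,0,0],[0,-0.002,0,0,0]]' 40;  python3 - <<'E'
from h import *
import cv2
ey=np.array([np.cos(1.741),np.sin(1.741)])
s=manip.sense(); print((s["tool_pos"][:2]-[.6146,-.162])@ey, s["force"], s["grip_width"])
a=cams.capture("wrist"); P=cams.camera_params("wrist")
s=manip.sense(); print((s["tool_pos"][:2]-[.6146,-.162])@ey)
a=a[160:300,400:520]; cv2.imwrite("pics/z18.png",cv2.resize(a,None,fx=4.2,fy=4.2,interpolation=cv2.INTER_CUBIC))
E
```

```text
time: 18.0
tool_pos: [0.6213, -0.2011, 0.0642]
orientation: [-3.141, -0.004, 1.743]
force: [-4.1, 8.4, 2.4]
grip_width: 0.0096
-0.039668500977127596 [-4.12804146  8.4280563   2.39298783] 0.009608794394869925
-0.039627672272152
```

View pics/z18.png

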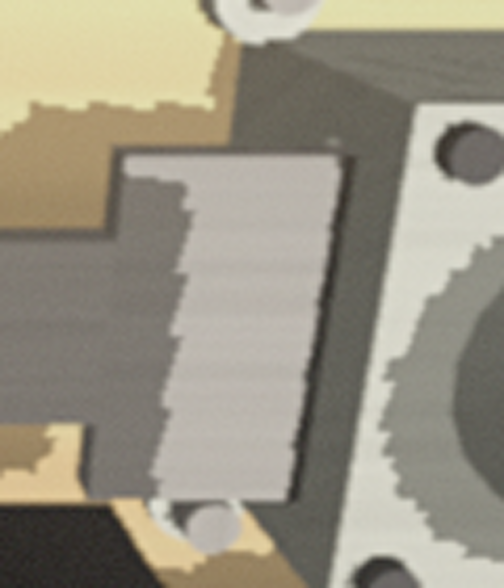

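About half of the 4 mm dark line shows at the face, and the tool has moved 39.7 mm with a pull of about 9 N. Last, I'll check the carton and the bystanders.

```bash
python3 -m handwheel '[[0,0,0,0,0],[0,0,0,0,0],[0,0,0,0,0],[0,0,0,0,0],[0,0,0,0,0],[0,0,0,0,0]]' 40;  python3 - <<'E'
from h import *
import cv2
ey=np.array([np.cos(1.741),np.sin(1.741)])
s=manip.sense(); print((s["tool_pos"][:2]-[.6146,-.162])@ey, s["force"], s["grip_width"])
a=cams.capture("scene"); cv2.imwrite("pics/s19.png",a)
b=cams.capture("top")
cv2.imwrite("pics/z19.png",np.hstack([cv2.resize(a[200:280,290:370],None,fx=5,fy=5,interpolation=cv2.INTER_CUBIC),cv2.resize(b[100:180,240:320],None,fx=5,fy=5,interpolation=cv2.INTER_CUBIC)]))
E
```

```text
time: 18.8
tool_pos: [0.6213, -0.2011, 0.0642]
orientation: [-3.141, -0.004, 1.743]
force: [-3.9, 7.9, 2.7]
grip_width: 0.0099
-0.03964099057259632 [-3.92596432  7.90930249  2.666438  ] 0.009930820838975644
```

View pics/z19.png

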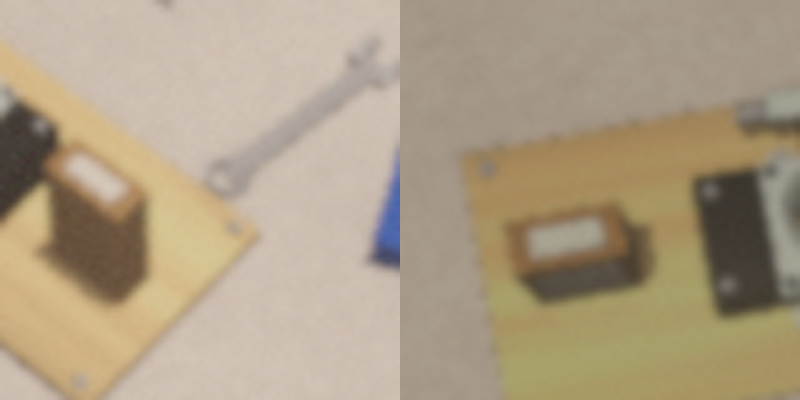

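View pics/s19.png

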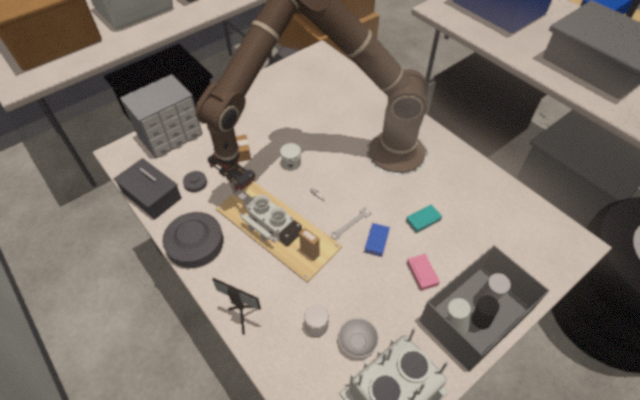

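```bash
python3 - <<'E'
from h import *
B=np.array([.5865,-.003]);ang=1.741
ey=np.array([np.cos(ang),np.sin(ang)]);ex=np.array([ey[1],-ey[0]]);O=B+.157*ey
q=np.array([bp("top",(240+u/5,100+v/5),.122)[:2] for u,v in[(108,225),(218,206),(230,255),(120,272)]])
d=q[0]-q[1]+q[3]-q[2]
print("x,y",(q.mean(0)-O)@ex,(q.mean(0)-O)@ey,"ang",np.arctan2(d[1],d[0])-ang)
b=np.array([bp("top",(240+u/5,100+v/5),.012)[:2] for u,v in[(142,302),(244,284)]])  # bottom near edge
print("bottom near edge x",(b-O)@ex,"top near edge",(q[2:]-O)@ex)
E
```

```text
x,y 0.001122877582911292 0.001358443594099018 ang -0.020071923654150226
bottom near edge x [-0.01096516 -0.01145654] top near edge [-0.01331171 -0.01154717]
```

The carton is upright, since its top and bottom edges agree to about 1–2 mm. It is centred and square on the bare end, so I'm handing in.

```bash
python3 - <<'E'
from cell import workorder,manip
print(workorder.sign_off()); s=manip.sense(); print(s["time"],s["tool_pos"],s["force"],s["grip_width"])
E
```

```text
the job is handed in; nothing more can be done
None
the job is handed in; nothing more can be done
```

The kit carton is standing on the bare end of the board, let go. The slide is pulled out to its scribed line, and the gripper is still holding it there. I handed the job in at about 19 s; no verdict comes back.

- **Drop along the way:** I gripped the carton near one end with a light grip so it would swing upright. It slipped out over the table and happened to land standing on its short end. I picked it up again from above and placed it on the board.
- **Carton:** the top view puts it about 1 mm from the middle of the bare end each way and about 1° off square. Its top and bottom edges agree within about 2 mm, so it is upright to about 1°.
- **Slide:** the tool moved 39.6 mm out from rest and held still, with a pull of about 9 N and 40 N of grip set. About half of the 4 mm scribed line shows at the body's end face. I took the rest position from the tool reading while the lug was against its stop, so the travel could be off by about 1 mm.
- **Other parts:** they look unmoved in the last scene picture. I judged that by eye and did not measure it. No check failed at the end.

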